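# Nest the pantry cups, set the rejected one aside

## Robot

A 6-joint arm with a two-finger parallel gripper is mounted at the origin on the work surface. World frame = base frame: x ahead of the robot, y to its left, z up, the work surface at z = 0. Lengths are in m, angles in rad, forces in N, time in s.
With the tool pointing down it reaches from about 0.325 to 0.925 m from the base axis. Payload 3.1 kg.
Tool frame: the origin (TCP) lies on the centre line of the jaws, within the pads' length; the fingertips stand 17 mm ahead of it and the grasp point (between the pads) lies 2 mm behind it (r.finger_overhang is the distance from the TCP to the fingertips, in m); z points along the fingers, y is the line along which they close (so a half turn about z gives the same grasp; the last joint's range is limited). The gripper opens to 85 mm and grips with 20 to 120 N. Pads are 22 mm wide; open, the fingers measure 114 mm over their backs; the gripper's body (76 mm by 85 mm) begins 54 mm behind the grasp point. The pads swing forward as they close: fully open they stand 13 mm farther back than shut.
Start: joints at [1.035, 0.217, 1.613, -0, 1.311, -0.112], TCP at [0.257, 0.57, 0.248] pointing down, gripper open.
Joint ranges: [-2.75, 2.75], [-0.78, 2.1], [0.31, 2.55], [-1.13, 4.27], [0.13, 2.63], [-2.58, 2.58]. Speed limits (rad/s): [2.79, 2.79, 3.14, 3.14, 3.14, 3.14].

## Interface

Orientations are given as [roll, pitch, yaw] about the fixed x, y, z axes, in that order (R = Rz(yaw) Ry(pitch) Rx(roll)).
In Python, from workcell import r gives the robot as it stands.
- The arm moves only by the tool play_rows, never from a script. Its argument "deltas" is a list of rows, each a list of 7 numbers: the shift along the tool's x, y, z in m, then the turn, a rotation vector about the tool's x, y, z in degrees, then the opening, from -1 (shut) to 1 (fully open). In form: [[x, y, z, rx, ry, rz, claw], ...]. A call has 1 to 20 rows; each row shifts and turns the commanded pose from where the row before left it, along the tool's axes as they then stand; what a row does not reach is not made up. A row lasts 1/10 s, in which the tool goes at most 50 mm and 8.59 degrees, less where a joint would pass 70% of its speed; a pose out of reach is approached as far as the arm can. A call with a gripper value outside its range is refused whole. The fingers move at their own pace and stop on an object; "newtons" is the grip in N (left out, the last holds). Time passes only in rows, so rows that do not move let the fingers close. It gives the time, the measured TCP pose, the force, the opening and the grip force at its end, in the units of the state.
- r.get_state(): the state, without advancing time (a new reading comes with each control period).
- r.get_image(name): name is "side" or "top" or "wrist"; returns the picture (400x640x3 uint8, red, green, blue); there is no depth.
- r.camera_info(name): a dict with "mtx" (3x3 intrinsics, pixels), "R" (3x3) and "t" (3): a world point X has camera coordinates R X + t; the wrist camera has in their place "mount" (4x4, takes a point from camera to tool coordinates, whose origin is the TCP and whose axes are the flange's). Camera axes: x right, y down, z forward; pixel columns grow to the right and rows downward; lengths in m; the calibration is good to about 2 mm. A picture is of the moment at which its call begins: read the wrist's pose just before it. camera_info takes no time and is no camera call.
- r.finish_job(): hands the job in; it is judged then, once.
The state is a dict: "time": time; "joint_pos": joint angles; "joint_velocities": joint speeds; "joint_efforts": joint torques, N m; "tool_pos": TCP position; "eef_rot": TCP orientation; "force": force on the tool from outside, world axes, zero at the start; "ft_torque": the same for the moment, N m; "grip_width": finger opening in m; "grip_force": force on a finger pad.
Only numpy, scipy, OpenCV 4.12 (cv2) and the standard library are available. Lean on these libraries where they do the work, as an engineer would, in place of code of your own. Each camera call takes 0.05 s, during which the arm holds its last target. There are 200 camera calls.

## Task

Nest the green-tagged cups in size order where the largest stands: the medium one inside it and the small one inside that, each upright and fully home. Stand the red-tagged cup upright on the floor of the wooden set-aside tray. Lower the cups gently rather than dropping them, and leave the largest cup and all other pantry goods where they are.

Things in the scene. Friction and masses are not known exactly. Their poses are not given: they have to be found in the camera images.
- large_cup: Widest, lowest cup: open, slightly flared cream cup, wall 4 mm, floor 5 mm thick; origin at the centre of its underside, z up. Green band 5 to 19 mm below the rim, green dot on the inner floor. 84 mm across the rim, 74 mm across the foot, 56 mm high; mouth 76 mm, inner floor 66 mm across. Stays where it stands.
- medium_cup: Middle-sized cup with green tag: open, slightly flared cream cup, wall 4 mm, floor 5 mm thick; origin at the centre of its underside, z up. Green band 5 to 19 mm below the rim, green dot on the inner floor. 66 mm across the rim, 58 mm across the foot, 72 mm high; mouth 58 mm, inner floor 50 mm across. Once home, its rim stands 21 mm above the rim around it. 
- rejected_cup: Middle-sized cup with red tag, same shape and size as the green one: open, slightly flared cream cup, wall 4 mm, floor 5 mm thick; origin at the centre of its underside, z up. Red band 5 to 19 mm below the rim, red dot on the inner floor. 66 mm across the rim, 58 mm across the foot, 72 mm high.
- small_cup: Narrowest, tallest cup: open, slightly flared cream cup, wall 4 mm, floor 5 mm thick; origin at the centre of its underside, z up. Green band 5 to 19 mm below the rim, green dot on the inner floor. 48 mm across the rim, 42 mm across the foot, 88 mm high. Once home, its rim stands 21 mm above the rim around it. 
- tray: Square wooden set-aside tray, fixed to the table, 150 x 150 mm outside, walls 5 mm thick and 32 mm high, floor 5 mm thick; origin at the centre of its underside, x and y along its sides, z up.
- fish_tin: Flat round fish tin, blue sleeve, 80 mm across, 38 mm high; bystander, origin at the centre of its underside.
- spice_jar: Small amber spice jar with black cap, 42 mm across, 85 mm high; bystander, origin at the centre of its underside.
- spread_jar: Peanut spread jar, tan with a red lid, 86 mm across, 115 mm high; bystander, origin at the centre of its underside.
- soup_can: Soup can, red sleeve, 74 mm across, 108 mm high; bystander, origin at the centre of its underside.
- carton: Upright blue food carton, 110 x 42 mm, 165 mm high; bystander, origin at the centre of its underside.
- juice_bottle: Dark juice bottle with yellow cap, 68 mm across, 210 mm high; bystander, origin at the centre of its underside.
Not all that is in view belongs to the job. What is shaped like the rejected_cup but pink is not meant.

How it is judged:
At the end, for the whole second after the job is handed in: Medium green cup on the large cup's inner floor, small cup on the medium's (axes within 9 mm, underside at most 9 mm above the outer one's); red-tagged cup on the tray floor between its walls; all four upright within 0.08 rad, at rest; large cup on the table within 50 mm of its start (horizontal distance between medium_cup and large_cup below 0.009 m and z of medium_cup in the frame of large_cup between 0.002 and 0.009 m and horizontal distance between small_cup and medium_cup below 0.009 m and z of small_cup in the frame of medium_cup between 0.002 and 0.009 m and x of rejected_cup in the frame of tray between -0.047 and 0.047 m and y of rejected_cup in the frame of tray between -0.047 and 0.047 m and z of rejected_cup in the frame of tray below 0.01 m and angle between each of large_cup, medium_cup, rejected_cup, small_cup's own z axis and vertical below 0.08 rad and linear speed of each of large_cup, medium_cup, rejected_cup, small_cup below 0.02 m/s and distance of large_cup from where it was at the start of the episode below 0.05 m and height (world z) of large_cup below 0.006 m); the robot touches nothing.
It fails at once if One of the other pantry goods was pushed more than 40 mm or tipped over (distance of any of fish_tin, spice_jar, spread_jar, soup_can, carton, juice_bottle from where it was at the start of the episode above 0.04 m or angle between any of fish_tin, spice_jar, spread_jar, soup_can, carton, juice_bottle's own z axis and vertical above 0.5 rad).
It fails at once if A cup was dropped (fell out of the fingers at over 0.75 m/s: about 30 mm) ((linear speed of medium_cup above 0.75 m/s and contact force between medium_cup and the fingers below 0.05 N) or (linear speed of rejected_cup above 0.75 m/s and contact force between rejected_cup and the fingers below 0.05 N) or (linear speed of small_cup above 0.75 m/s and contact force between small_cup and the fingers below 0.05 N)).
It also fails if it takes over 72 s, if anything falls off the work surface, if the arm or the gripper's body presses on something with over 40 N, if the wrist force passes 120 N, or if a joint passes its speed limit or range.

## Working session

There is one attempt and no reset: what is moved stays moved. The work goes in short steps, Python scripts to look and compute and a tool call to move; the robot and the scene stay as the last step left them, time stands still between calls to the robot, and variables do not carry over. Pictures are saved under pics/ and viewed, at most 10 in all, crops included, and the job is handed in when it is done.

Besides the shell and the picture viewer there is one more tool, called after "Emit:" as name(argument=value, ...), one argument or row to a line, values as JSON. play_rows: Moves the arm, as the interface text tells. Its arguments: {"type":"object","properties":{"deltas":{"type":"array","items":{"type":"array","items":{"type":"number"}}},"newtons":{"type":"number"}},"required":["deltas"]}

```bash
mkdir -p pics; ls
python3 - <<'E'
from workcell import r
import cv2,numpy as np
for n in("top","side"):
    cv2.imwrite(f"pics/{n}0.png",cv2.resize(r.get_image(n)[:,:,::-1],(800,500),interpolation=cv2.INTER_CUBIC))
    c=r.camera_info(n);print(n,c)
s=r.get_state();print(s['time'],s['tool_pos'],s['eef_rot'],s['grip_width'])
print(r.camera_info("wrist"), r.finger_overhang)
E
```

```text
pics
top {'mtx': array([[450.05615328,   0.        , 320.22377067],
       [  0.        , 450.05615328, 197.56607378],
       [  0.        ,   0.        ,   1.        ]]), 'R': array([[-0.01600578, -0.99956832, -0.0246372 ],
       [-0.98381881,  0.02014165, -0.17803053],
       [ 0.17844991,  0.02138902, -0.98371649]]), 't': array([0.03557989, 0.57541424, 1.37743051])}
side {'mtx': array([[433.27118633,   0.        , 319.22309041],
       [  0.        , 433.27118633, 204.44260812],
       [  0.        ,   0.        ,   1.        ]]), 'R': array([[ 0.78322095, -0.62173667, -0.00290835],
       [-0.47393531, -0.59399022, -0.65004687],
       [ 0.40243044,  0.5105087 , -0.75988855]]), 't': array([-0.4418481 ,  0.31028001,  1.18566163])}
0.1 [0.25663753 0.56910991 0.24707916] [-3.13941082e+00 -2.80854895e-04  2.71774068e+00] 0.08555844582589593
{'mtx': array([[358.41620082,   0.        , 319.56757351],
       [  0.        , 358.41620082, 203.08551335],
       [  0.        ,   0.        ,   1.        ]]), 'mount': array([[-8.62254036e-04, -9.56994569e-01, -2.90104553e-01,
         7.48336421e-02],
       [ 9.99999011e-01, -1.14749433e-03,  8.13129798e-04,
         7.92263983e-04],
       [-1.11105413e-03, -2.90103565e-01,  9.56994612e-01,
        -1.26388238e-01],
       [ 0.00000000e+00,  0.00000000e+00,  0.00000000e+00,
         1.00000000e+00]])} 0.017
```

View pics/top0.png

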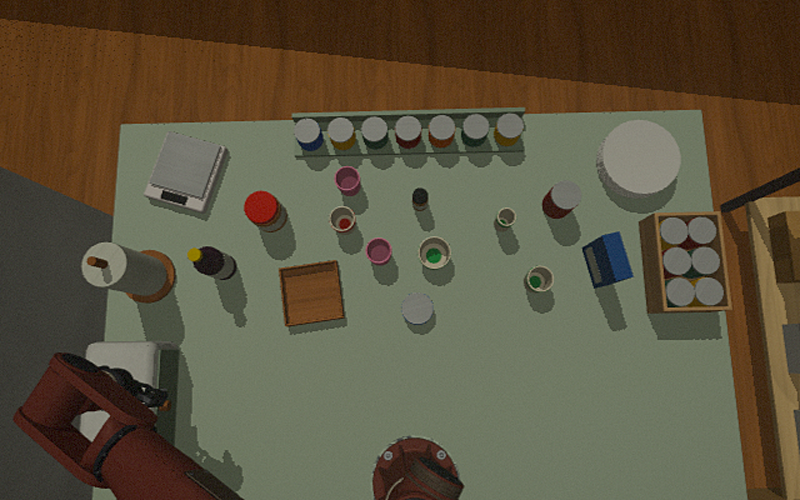

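View pics/side0.png

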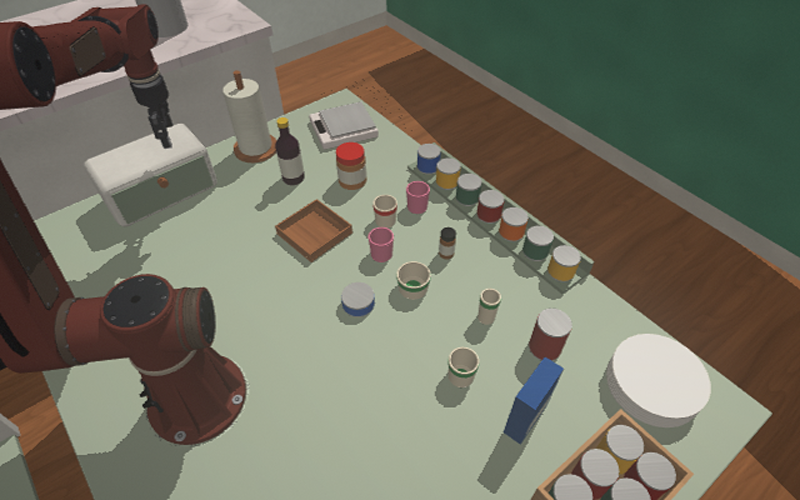

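The top view shows the red-tagged cup at (343,219). The two pink cups at (347,180) and (379,250) are decoys. The green cups are large (434,253), medium (540,279) and small (506,217). The tray is at (312,293). Next I'll take a close crop with a pixel grid.

```bash
cat > h.py <<'E'
import numpy as np,cv2
from workcell import r
def cast(n,u,v,z):
    "world point at height z seen at raw pixel u,v of fixed camera n"
    c=r.camera_info(n);R,t=c['R'],c['t']
    d=R.T@np.linalg.solve(c['mtx'],[u,v,1.]);o=-R.T@t
    return o+d*(z-o[2])/d[2]
def proj(n,X):
    c=r.camera_info(n);p=c['mtx']@(c['R']@np.array(X,float)+c['t']);return p[:2]/p[2]
E
python3 - <<'E'
from h import *
im=r.get_image("top")[:,:,::-1]
cv2.imwrite("raw_top.png",im)
def crop(x,y,w,h,s): 
    return cv2.resize(im[y:y+h,x:x+w],None,fx=s,fy=s,interpolation=cv2.INTER_CUBIC)
a=crop(218,148,80,60,5);b=crop(322,160,70,60,5)
c=crop(370,155,80,85,5)[:425]
canv=np.zeros((600,800,3),np.uint8)
canv[:300,:400]=a; canv[300:600,:350]=b; canv[:425,400:800]=c
cv2.imwrite("pics/crop1.png",canv)
E
```

```text
(no output)
```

View pics/crop1.png

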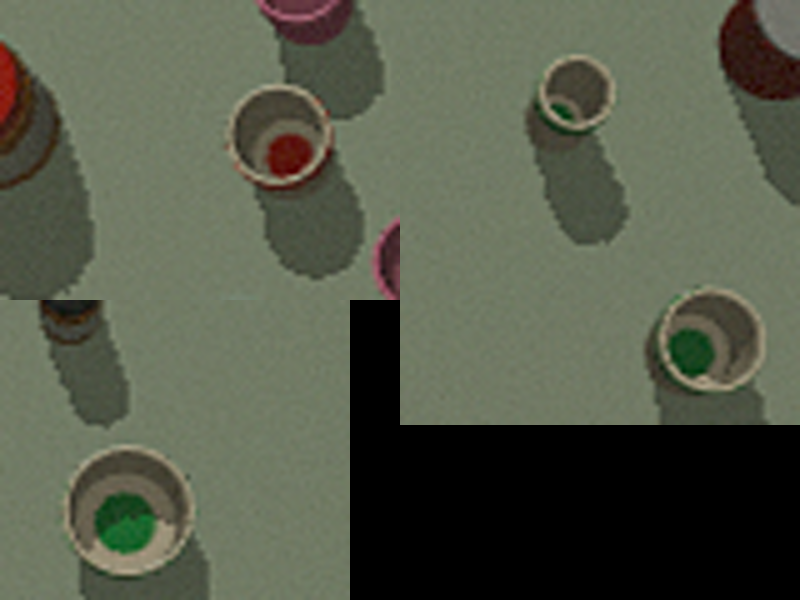

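Run:
```python
from h import *
P={}
for n,u,v,z in [("red",273.4,174.6,.072),("large",347.4,201.6,.056),("small",405,173,.088),("med",431.8,222.6,.072)]:
    P[n]=cast("top",u,v,z)
for n,u,v in [("red",275.6,178.6),("large",346.8,204.2),("med",428,225)]:
    print(n,"dot",cast("top",u,v,.005)[:2].round(4))
for n,u,v,z in [("carton",607,260,.165),("soup",565,195,.108),("spice",420,193,.085),("fish",417,308,.038),("spread",262,206,.115),("bottle",194,255,.21),("pinkN",348,176,.072),("pinkS",379,246,.072),("t1",279.5,268,.032),("t2",337,262,.032),("t3",345,319,.032),("t4",288,326,.032)]:
    P[n]=cast("top",u*.8-.1,v*.8-.1,z)
for n,p in P.items(): print(n,p.round(4),"side800",(proj("side",p)/.8).round(0))
t=np.mean([P[f"t{i}"] for i in range(1,5)],0);print("tray",t.round(4))
e=P["t2"]-P["t1"];print("tray yaw",np.degrees(np.arctan2(e[0],-e[1])),np.linalg.norm(e))
```

```text
red dot [0.6514 0.1731]
large dot [ 0.5607 -0.0604]
med dot [ 0.4874 -0.3204]
red [0.6493 0.1719 0.072 ] side800 [384. 202.]
large [ 0.5606 -0.0606  0.056 ] side800 [413. 273.]
small [ 0.6417 -0.2407  0.088 ] side800 [490. 295.]
med [ 0.4869 -0.3179  0.072 ] side800 [463. 359.]
carton [ 0.5155 -0.4534  0.165 ] side800 [526. 375.]
soup [ 0.6879 -0.3837  0.108 ] side800 [552. 320.]
spice [ 0.7076 -0.0273  0.085 ] side800 [449. 231.]
fish [ 0.422  -0.0139  0.038 ] side800 [357. 294.]
spread [0.6749 0.3647 0.115 ] side800 [350. 151.]
bottle [0.5386 0.4907 0.21  ] side800 [281. 120.]
pinkN [0.7607 0.1564 0.072 ] side800 [419. 188.]
pinkS [0.5762 0.0783 0.072 ] side800 [384. 234.]
t1 [0.5313 0.3376 0.032 ] side800 [317. 199.]
t2 [0.544  0.1893 0.032 ] side800 [350. 226.]
t3 [0.3979 0.1684 0.032 ] side800 [309. 256.]
t4 [0.3829 0.3127 0.032 ] side800 [275. 227.]
tray [0.464 0.252 0.032]
tray yaw 4.886460782736863 0.14890801567020234
```

Top-view positions agree with the side view, and the chosen cups carry the right colour dots. I'll turn to yaw 90° (tool x = world y, tool y = world x) and travel to the medium cup.

Emit:
play_rows(
  deltas=[
    [0,0,0,0,0,8.2,1],
    [0,0,0,0,0,8.2,1],
    [0,0,0,0,0,8.2,1],
    [0,0,0,0,0,8.2,1],
    [0,0,0,0,0,8.2,1],
    [0,0,0,0,0,8.2,1],
    [0,0,0,0,0,8.2,1],
    [0,0,0,0,0,8.2,1],
    [-0.044,0.011,0,0,0,0,1],
    [-0.044,0.011,0,0,0,0,1],
    [-0.044,0.011,0,0,0,0,1],
    [-0.044,0.011,0,0,0,0,1],
    [-0.044,0.011,0,0,0,0,1],
    [-0.044,0.011,0,0,0,0,1],
    [-0.044,0.011,0,0,0,0,1],
    [-0.044,0.011,0,0,0,0,1],
    [-0.044,0.011,0,0,0,0,1],
    [-0.044,0.011,0,0,0,0,1],
    [-0.044,0.011,0,0,0,0,1],
    [-0.044,0.011,0,0,0,0,1],
  ],
  newtons=30,
)

```text
time: 2.15
tool_pos: [0.39, 0.0403, 0.2483]
eef_rot: [3.141, -0.0, 1.573]
force: [0.9, 0.4, -0.2]
grip_width: 0.0859
grip_force: 0.0
```

Emit:
play_rows(
  deltas=[
    [-0.044,0.012,0,0,0,0,1],
    [-0.044,0.012,0,0,0,0,1],
    [-0.044,0.012,0,0,0,0,1],
    [-0.044,0.012,0,0,0,0,1],
    [-0.044,0.012,0,0,0,0,1],
    [-0.044,0.012,0,0,0,0,1],
    [-0.044,0.012,0.033,0,0,0,1],
    [-0.03,0.009,0.033,0,0,0,1],
    [-0.01,0,0.033,0,0,0,1],
    [0,0,0,0,0,0,1],
    [0,0,0,0,0,0,1],
  ],
)

```text
time: 3.25
tool_pos: [0.4817, -0.3002, 0.1521]
eef_rot: [-3.139, -0.002, 1.572]
force: [-0.2, -0.1, 0.4]
grip_width: 0.0855
grip_force: 0.0
```

```bash
cat >> h.py <<'E'
from scipy.spatial.transform import Rotation as Ro
def wcast(u,v,z,s=None):
    "world point at height z seen at raw wrist pixel"
    s=s or r.get_state();c=r.camera_info("wrist");T=np.eye(4)
    T[:3,:3]=Ro.from_euler("xyz",s['eef_rot']).as_matrix();T[:3,3]=s['tool_pos'];M=T@c['mount']
    d=M[:3,:3]@np.linalg.solve(c['mtx'],[u,v,1.]);o=M[:3,3]
    return o+d*(z-o[2])/d[2]
def wproj(X,s=None):
    s=s or r.get_state();c=r.camera_info("wrist");T=np.eye(4)
    T[:3,:3]=Ro.from_euler("xyz",s['eef_rot']).as_matrix();T[:3,3]=s['tool_pos'];M=np.linalg.inv(T@c['mount'])
    p=c['mtx']@(M[:3,:3]@np.array(X,float)+M[:3,3]);return p[:2]/p[2]
E
python3 - <<'E'
from h import *
s=r.get_state();print(s['time'],s['tool_pos'],s['eef_rot'])
a=r.get_image("wrist")[:,:,::-1]
b=r.get_image("side")[:,:,::-1][220:370,290:440]
c=np.zeros((600,640,3),np.uint8)
c[:400]=a; 
cv2.imwrite("raw_w.png",a)
# overlay predicted rim circles
q=a.copy()
for n,p,R in [("m",(.487,-.318,.072),.033)]:
    pts=[wproj((p[0]+R*np.cos(k),p[1]+R*np.sin(k),p[2]),s) for k in np.linspace(0,6.28,40)]
    cv2.polylines(q,[np.int32(np.array(pts)*8)],1,(255,0,255),1,shift=3)
cv2.imwrite("pics/w1.png",np.hstack([q[:, :],cv2.resize(b,(160,160))[:0].reshape(400,0,3) if 0 else np.zeros((400,0,3),np.uint8)]))
cv2.imwrite("pics/s1.png",cv2.resize(b,(600,600),interpolation=cv2.INTER_CUBIC))
E
```

```text
3.25 [ 0.48167317 -0.30018199  0.15209649] [-3.13937482e+00 -2.21579024e-03  1.57234328e+00]
```

View pics/w1.png

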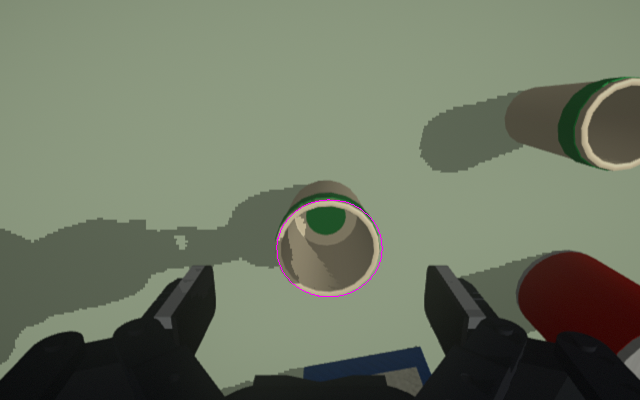

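The rim overlay fits to about 1 px, so the medium cup is at (0.487,-0.318). The fingertips show at (212,266) and (428,266), so I'll use those to find where the open tips actually are.

Run:
```python
from h import *
c=r.camera_info("wrist");Mi=np.linalg.inv(c['mount'])
for x in(.011,-.011):
  for t in (0,.004,.008,.012,.017,.022):
    o=[]
    for y in(.0428,-.0428):
        p=c['mtx']@(Mi[:3,:3]@np.array([x,y,t])+Mi[:3,3]);o+=list((p[:2]/p[2]).round(0))
    print(x,t,o)
```

```text
0.011 0 [np.float64(431.0), np.float64(267.0), np.float64(211.0), np.float64(267.0)]
0.011 0.004 [np.float64(428.0), np.float64(262.0), np.float64(214.0), np.float64(262.0)]
0.011 0.008 [np.float64(425.0), np.float64(258.0), np.float64(216.0), np.float64(258.0)]
0.011 0.012 [np.float64(422.0), np.float64(254.0), np.float64(219.0), np.float64(254.0)]
0.011 0.017 [np.float64(419.0), np.float64(249.0), np.float64(222.0), np.float64(249.0)]
0.011 0.022 [np.float64(416.0), np.float64(244.0), np.float64(225.0), np.float64(244.0)]
-0.011 0 [np.float64(426.0), np.float64(316.0), np.float64(216.0), np.float64(316.0)]
-0.011 0.004 [np.float64(423.0), np.float64(310.0), np.float64(218.0), np.float64(310.0)]
-0.011 0.008 [np.float64(421.0), np.float64(305.0), np.float64(221.0), np.float64(305.0)]
-0.011 0.012 [np.float64(418.0), np.float64(299.0), np.float64(223.0), np.float64(300.0)]
-0.011 0.017 [np.float64(415.0), np.float64(293.0), np.float64(226.0), np.float64(294.0)]
-0.011 0.022 [np.float64(412.0), np.float64(288.0), np.float64(229.0), np.float64(288.0)]
```

Emit:
play_rows(
  deltas=[
    [-0.009,0.003,0,0,0,0,1],
    [-0.009,0.002,0,0,0,0,1],
    [0,0,0.02,0,0,0,1],
    [0,0,0.02,0,0,0,1],
    [0,0,0,0,0,0,1],
    [0,0,0,0,0,0,1],
  ],
)

```text
time: 3.95
tool_pos: [0.4878, -0.3192, 0.1136]
eef_rot: [3.141, 0.0, 1.573]
force: [0.4, -0.5, 0.3]
grip_width: 0.0855
grip_force: 0.0
```

Emit:
play_rows(
  deltas=[
    [0.001,-0.001,0.016,0,0,0,1],
    [0,0,0.016,0,0,0,1],
    [0,0,0.015,0,0,0,1],
    [0,0,0,0,0,0,1],
    [0,0,0,0,0,0,-1],
    [0,0,0,0,0,0,-1],
    [0,0,0,0,0,0,-1],
    [0,0,0,0,0,0,-1],
    [0,0,0,0,0,0,-1],
    [0,0,0,0,0,0,-1],
  ],
)

```text
time: 4.95
tool_pos: [0.4867, -0.318, 0.0663]
eef_rot: [3.141, 0.0, 1.573]
force: [0.2, 0.1, 1.0]
grip_width: 0.0636
grip_force: 33.2
```

Run:
```python
from h import *
a=r.get_image("wrist")[:,:,::-1]
cv2.imwrite("pics/w2.png",a)
```

```text
(no output)
```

View pics/w2.png

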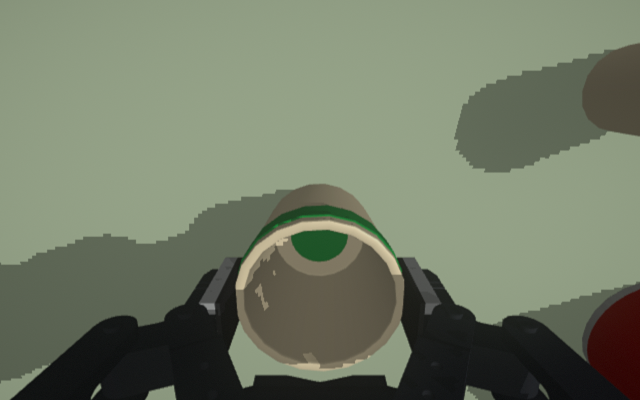

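Grip is solid, with the tips about 15 mm below the rim. I'll lift and carry the cup over the large one.

Emit:
play_rows(
  deltas=[
    [0,0,-0.01,0,0,0,-1],
    [0,0,-0.02,0,0,0,-1],
    [0,0,-0.025,0,0,0,-1],
    [0,0,-0.025,0,0,0,-1],
    [0.015,0.004,0,0,0,0,-1],
    [0.03,0.009,0,0,0,0,-1],
    [0.036,0.01,0,0,0,0,-1],
    [0.036,0.01,0,0,0,0,-1],
    [0.036,0.01,0,0,0,0,-1],
    [0.036,0.01,0,0,0,0,-1],
    [0.03,0.009,0,0,0,0,-1],
    [0.025,0.008,0,0,0,0,-1],
    [0.0135,0.004,0,0,0,0,-1],
    [0,0,0,0,0,0,-1],
    [0,0,0,0,0,0,-1],
    [0,0,0,0,0,0,-1],
  ],
)

```text
time: 6.6
tool_pos: [0.5596, -0.0612, 0.1457]
eef_rot: [-3.141, 0.0, 1.572]
force: [0.3, -0.7, -1.2]
grip_width: 0.0635
grip_force: 33.5
```

Run:
```python
from h import *
s=r.get_state();print(s['time'],s['tool_pos'])
a=r.get_image("wrist")[:,:,::-1].copy()
def circ(p,R,col):
    pts=[wproj((p[0]+R*np.cos(k),p[1]+R*np.sin(k),p[2]),s) for k in np.linspace(0,6.28,40)]
    cv2.polylines(a,[np.int32(np.array(pts)*8)],1,col,1,shift=3)
circ((.5606,-.0605,.056),.042,(255,0,255))
x,y,z=s['tool_pos'];circ((x,y,z+.0055),.033,(255,255,0))
cv2.imwrite("pics/w3.png",a)
```

```text
6.6 [ 0.55955128 -0.0612179   0.14571269]
```

View pics/w3.png

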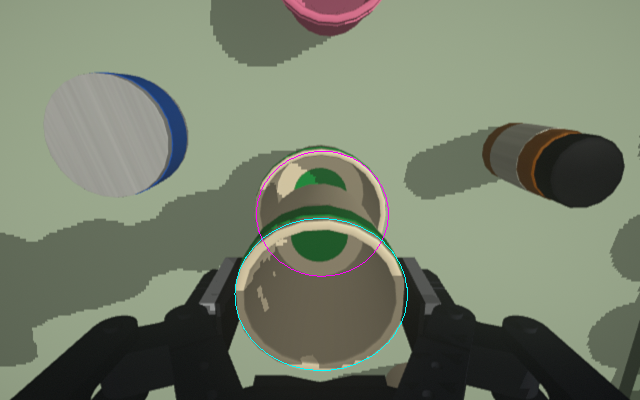

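Magenta (large rim) and cyan (held rim) overlays both fit. Lowering.

Emit:
play_rows(
  deltas=[
    [0,0.001,0.01,0,0,0,-1],
    [0,0,0.014,0,0,0,-1],
    [0,0,0.014,0,0,0,-1],
    [0,0,0.012,0,0,0,-1],
    [0,0,0.01,0,0,0,-1],
    [0,0,0.006,0,0,0,-1],
    [0,0,0.003,0,0,0,-1],
    [0,0,0.002,0,0,0,-1],
    [0,0,0.0015,0,0,0,-1],
    [0,0,0,0,0,0,-1],
    [0,0,0,0,0,0,-1],
  ],
)

```text
time: 7.75
tool_pos: [0.5613, -0.0603, 0.074]
eef_rot: [3.141, 0.0, 1.573]
force: [0.0, 0.5, -1.4]
grip_width: 0.0634
grip_force: 33.5
```

Emit:
play_rows(
  deltas=[
    [0,0,0.001,0,0,0,-1],
    [0,0,0.001,0,0,0,-1],
    [0,0,0.0005,0,0,0,-1],
    [0,0,0,0,0,0,-1],
    [0,0,0,0,0,0,-1],
  ],
)

```text
time: 8.25
tool_pos: [0.561, -0.0603, 0.0713]
eef_rot: [3.142, 0.0, 1.573]
force: [-0.4, 0.4, 2.1]
grip_width: 0.0634
grip_force: 33.7
```

Contact felt (Fz went from -1.4 to +2.1 N). Releasing, lifting and going to the small cup.

Emit:
play_rows(
  deltas=[
    [0,0,0,0,0,0,0.6],
    [0,0,0,0,0,0,1],
    [0,0,0,0,0,0,1],
    [0,0,0,0,0,0,1],
    [0,0,-0.01,0,0,0,1],
    [0,0,-0.02,0,0,0,1],
    [0,0,-0.03,0,0,0,1],
    [0,0,-0.03,0,0,0,1],
    [-0.02,0.009,0,0,0,0,1],
    [-0.03,0.013,0,0,0,0,1],
    [-0.03,0.014,0,0,0,0,1],
    [-0.03,0.014,0,0,0,0,1],
    [-0.03,0.014,0,0,0,0,1],
    [-0.03,0.013,0,0,0,0,1],
    [-0.01,0.004,0,0,0,0,1],
    [0,0,0,0,0,0,1],
    [0,0,0,0,0,0,1],
  ],
)

```text
time: 9.95
tool_pos: [0.6418, -0.239, 0.1609]
eef_rot: [-3.141, -0.001, 1.573]
force: [0.1, 0.3, -0.2]
grip_width: 0.0856
grip_force: 0.0
```

```bash
cat >> h.py <<'E'
def shot(name,circs):
    s=r.get_state();print(s['time'],s['tool_pos'])
    a=r.get_image("wrist")[:,:,::-1].copy()
    for p,R,col in circs:
        pts=[wproj((p[0]+R*np.cos(k),p[1]+R*np.sin(k),p[2]),s) for k in np.linspace(0,6.28,40)]
        cv2.polylines(a,[np.int32(np.array(pts)*8)],1,col,1,shift=3)
    cv2.imwrite(f"pics/{name}.png",a)
E
python3 -c '
from h import *
shot("w4",[((.6417,-.2407,.088),.024,(255,0,255)),((.561,-.0603,.077),.033,(255,0,255))])'
```

```text
9.95 [ 0.64182158 -0.23901971  0.16090451]
```

View pics/w4.png

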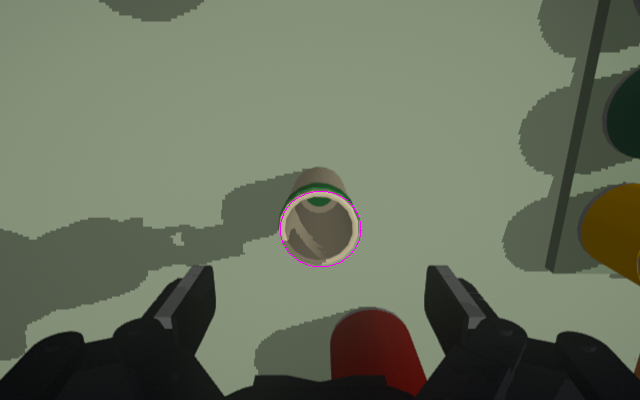

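Emit:
play_rows(
  deltas=[
    [-0.0015,0,0.02,0,0,0,1],
    [0,0,0.02,0,0,0,1],
    [0,0,0.02,0,0,0,1],
    [0,0,0.0145,0,0,0,1],
    [0,0,0,0,0,0,1],
    [0,0,0,0,0,0,-1],
    [0,0,0,0,0,0,-1],
    [0,0,0,0,0,0,-1],
    [0,0,0,0,0,0,-1],
    [0,0,0,0,0,0,-1],
    [0,0,0,0,0,0,-1],
    [0,0,0,0,0,0,-1],
    [0,0,0,0,0,0,-1],
  ],
)

```text
time: 11.3
tool_pos: [0.6433, -0.2422, 0.0885]
eef_rot: [3.139, 0.001, 1.573]
force: [-1.6, 0.4, 5.7]
grip_width: 0.046
grip_force: 31.0
```

Emit:
play_rows(
  deltas=[
    [0,0,-0.01,0,0,0,-1],
    [0,0,-0.02,0,0,0,-1],
    [0,0,-0.03,0,0,0,-1],
    [0,0,-0.03,0,0,0,-1],
    [0,0,-0.01,0,0,0,-1],
    [0.014,-0.006,0,0,0,0,-1],
    [0.025,-0.011,0,0,0,0,-1],
    [0.03,-0.014,0,0,0,0,-1],
    [0.032,-0.015,0,0,0,0,-1],
    [0.03,-0.014,0,0,0,0,-1],
    [0.025,-0.011,0,0,0,0,-1],
    [0.018,-0.008,0,0,0,0,-1],
    [0.008,-0.003,0,0,0,0,-1],
    [0,0,0,0,0,0,-1],
    [0,0,0,0,0,0,-1],
    [0,0,0,0,0,0,-1],
  ],
)

```text
time: 12.9
tool_pos: [0.5606, -0.0608, 0.1866]
eef_rot: [3.141, 0.001, 1.572]
force: [-0.2, 0.0, -0.5]
grip_width: 0.0458
grip_force: 31.1
```

```bash
python3 -c '
from h import *
p=r.get_state()["tool_pos"]
shot("w5",[((.561,-.0603,.077),.033,(255,0,255)),((p[0],p[1],p[2]+.0015),.024,(255,255,0))])'
```

```text
12.9 [ 0.56056767 -0.06077219  0.18660101]
```

View pics/w5.png

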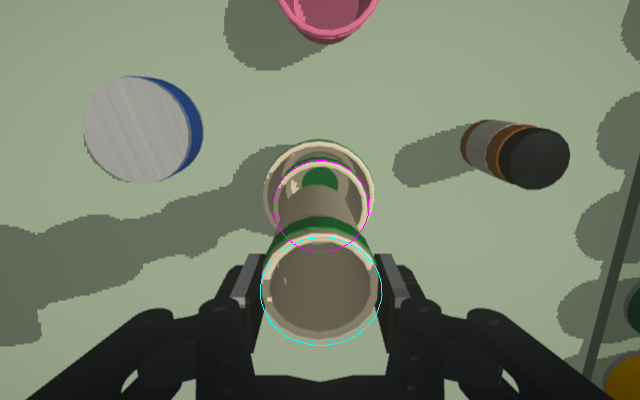

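Emit:
play_rows(
  deltas=[
    [0.001,0,0.01,0,0,0,-1],
    [0,0,0.016,0,0,0,-1],
    [0,0,0.016,0,0,0,-1],
    [0,0,0.014,0,0,0,-1],
    [0,0,0.012,0,0,0,-1],
    [0,0,0.008,0,0,0,-1],
    [0,0,0.005,0,0,0,-1],
    [0,0,0.002,0,0,0,-1],
    [0,0,0,0,0,0,-1],
    [0,0,0,0,0,0,-1],
  ],
)

```text
time: 13.95
tool_pos: [0.5602, -0.0588, 0.1039]
eef_rot: [3.141, 0.0, 1.573]
force: [0.1, 0.7, -0.6]
grip_width: 0.0456
grip_force: 31.0
```

Emit:
play_rows(
  deltas=[
    [0,0,0.001,0,0,0,-1],
    [0,0,0.001,0,0,0,-1],
    [0,0,0.001,0,0,0,-1],
    [0,0,0,0,0,0,-1],
    [0,0,0,0,0,0,-1],
  ],
)

```text
time: 14.45
tool_pos: [0.5601, -0.0587, 0.1006]
eef_rot: [3.141, 0.0, 1.573]
force: [0.8, -0.9, -0.2]
grip_width: 0.0461
grip_force: 31.1
```

Emit:
play_rows(
  deltas=[
    [0,0,0.001,0,0,0,-1],
    [0,0,0.0005,0,0,0,-1],
    [0,0,0,0,0,0,-1],
    [0,0,0,0,0,0,-1],
  ],
)

```text
time: 14.85
tool_pos: [0.56, -0.0587, 0.099]
eef_rot: [3.142, -0.0, 1.573]
force: [0.8, -0.6, -0.2]
grip_width: 0.0457
grip_force: 31.1
```

Emit:
play_rows(
  deltas=[
    [0,0,0.001,0,0,0,-1],
    [0,0,0,0,0,0,-1],
    [0,0,0,0,0,0,-1],
  ],
)

```text
time: 15.15
tool_pos: [0.5601, -0.0588, 0.0985]
eef_rot: [3.141, 0.0, 1.573]
force: [-0.3, -1.1, 3.7]
grip_width: 0.0461
grip_force: 31.4
```

Home contact at the expected height. Release and go to the red-tagged cup.

Emit:
play_rows(
  deltas=[
    [0,0,0,0,0,0,0.3],
    [0,0,0,0,0,0,1],
    [0,0,0,0,0,0,1],
    [0,0,0,0,0,0,1],
    [0,0,0,0,0,0,1],
    [0,0,-0.01,0,0,0,1],
    [0,0,-0.02,0,0,0,1],
    [0,0,-0.03,0,0,0,1],
    [0.02,0.008,-0.01,0,0,0,1],
    [0.035,0.014,0,0,0,0,1],
    [0.035,0.014,0,0,0,0,1],
    [0.035,0.014,0,0,0,0,1],
    [0.035,0.014,0,0,0,0,1],
    [0.035,0.014,0,0,0,0,1],
    [0.026,0.009,0.01,0,0,0,1],
    [0.01,0.003,0.01,0,0,0,1],
    [0,0,0,0,0,0,1],
    [0,0,0,0,0,0,1],
  ],
)

```text
time: 16.95
tool_pos: [0.6486, 0.1714, 0.1473]
eef_rot: [-3.14, 0.001, 1.573]
force: [-0.6, 0.3, 0.4]
grip_width: 0.0856
grip_force: 0.0
```

```bash
python3 -c '
from h import *
shot("w6",[((.6495,.172,.072),.033,(255,0,255))])'
```

```text
16.95 [0.64863105 0.17139128 0.14729421]
```

View pics/w6.png

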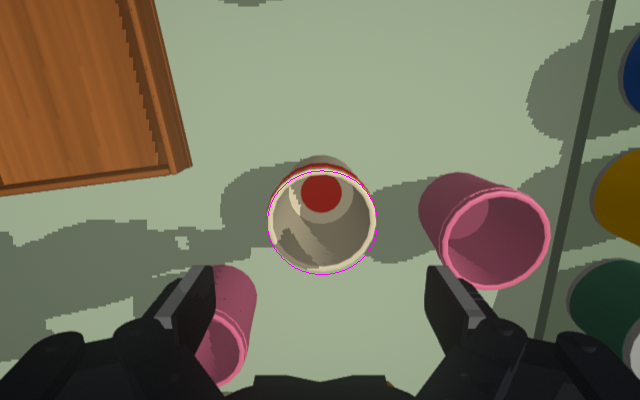

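Only the red-banded cup sits between the fingers, and the pink ones are clear. Grasping.

Emit:
play_rows(
  deltas=[
    [0.0005,0.001,0.02,0,0,0,1],
    [0,0,0.022,0,0,0,1],
    [0,0,0.022,0,0,0,1],
    [0,0,0.016,0,0,0,1],
    [0,0,0,0,0,0,1],
    [0,0,0,0,0,0,-1],
    [0,0,0,0,0,0,-1],
    [0,0,0,0,0,0,-1],
    [0,0,0,0,0,0,-1],
    [0,0,0,0,0,0,-1],
    [0,0,0,0,0,0,-1],
  ],
)

```text
time: 18.1
tool_pos: [0.6518, 0.1732, 0.0697]
eef_rot: [3.139, -0.0, 1.573]
force: [-0.5, -0.8, 5.0]
grip_width: 0.0645
grip_force: 33.9
```

Emit:
play_rows(
  deltas=[
    [0,0,-0.01,0,0,0,-1],
    [0,0,-0.02,0,0,0,-1],
    [0,0,-0.03,0,0,0,-1],
    [0,0,-0.02,0,0,0,-1],
    [0.006,-0.014,0,0,0,0,-1],
    [0.011,-0.026,0,0,0,0,-1],
    [0.013,-0.031,0,0,0,0,-1],
    [0.013,-0.031,0,0,0,0,-1],
    [0.013,-0.031,0,0,0,0,-1],
    [0.011,-0.027,0,0,0,0,-1],
    [0.008,-0.018,0,0,0,0,-1],
    [0.004,-0.009,0,0,0,0,-1],
    [0,0,0,0,0,0,-1],
    [0,0,0,0,0,0,-1],
    [0,0,0,0,0,0,-1],
  ],
)

```text
time: 19.6
tool_pos: [0.4647, 0.2513, 0.1483]
eef_rot: [3.14, -0.0, 1.572]
force: [-0.0, -0.2, -0.8]
grip_width: 0.0649
grip_force: 33.8
```

Emit:
play_rows(
  deltas=[
    [0,0,0.012,0,0,0,-1],
    [0,0,0.016,0,0,0,-1],
    [0,0,0.016,0,0,0,-1],
    [0,0,0.012,0,0,0,-1],
    [0,0,0.008,0,0,0,-1],
    [0,0,0.004,0,0,0,-1],
    [0,0,0.002,0,0,0,-1],
    [0,0,0,0,0,0,-1],
    [0,0,0,0,0,0,-1],
  ],
)

```text
time: 20.5
tool_pos: [0.4639, 0.2518, 0.0787]
eef_rot: [3.14, -0.0, 1.573]
force: [-0.3, 0.0, -1.1]
grip_width: 0.0647
grip_force: 33.8
```

Emit:
play_rows(
  deltas=[
    [0,0,0.001,0,0,0,-1],
    [0,0,0.001,0,0,0,-1],
    [0,0,0.001,0,0,0,-1],
    [0,0,0,0,0,0,-1],
    [0,0,0,0,0,0,-1],
  ],
)

```text
time: 21.0
tool_pos: [0.4633, 0.2516, 0.075]
eef_rot: [-3.142, -0.0, 1.573]
force: [-0.5, 0.1, -1.1]
grip_width: 0.0648
grip_force: 33.8
```

Emit:
play_rows(
  deltas=[
    [0,0,0.001,0,0,0,-1],
    [0,0,0.0005,0,0,0,-1],
    [0,0,0,0,0,0,-1],
    [0,0,0,0,0,0,-1],
  ],
)

```text
time: 21.4
tool_pos: [0.4634, 0.2519, 0.0748]
eef_rot: [-3.141, -0.0, 1.573]
force: [-3.1, 0.1, 7.4]
grip_width: 0.0647
grip_force: 34.4
```

Contact. I'll release, lift clear, pull back out of the cameras' way, then check with the fixed cameras.

Emit:
play_rows(
  deltas=[
    [0,0,0,0,0,0,0.6],
    [0,0,0,0,0,0,1],
    [0,0,0,0,0,0,1],
    [0,0,0,0,0,0,1],
    [0,0,-0.01,0,0,0,1],
    [0,0,-0.02,0,0,0,1],
    [0,0,-0.03,0,0,0,1],
    [0,0,-0.03,0,0,0,1],
    [0,0,-0.03,0,0,0,1],
    [0.03,-0.02,-0.01,0,0,0,1],
    [0.04,-0.02,0,0,0,0,1],
    [0.04,-0.02,0,0,0,0,1],
    [0.04,-0.02,0,0,0,0,1],
    [0.04,-0.02,0,0,0,0,1],
    [0.04,-0.01,0,0,0,0,1],
    [0.03,0,0,0,0,0,1],
    [0,0,0,0,0,0,1],
    [0,0,0,0,0,0,1],
  ],
)

```text
time: 23.2
tool_pos: [0.3525, 0.5116, 0.2038]
eef_rot: [3.141, 0.001, 1.574]
force: [0.0, -0.7, -0.5]
grip_width: 0.0854
grip_force: 0.0
```

Run:
```python
from h import *
print(r.get_state()['time'])
t=r.get_image("top")[:,:,::-1].copy();s=r.get_image("side")[:,:,::-1].copy()
def up(im,x,y,w,h): return cv2.resize(im[y:y+h,x:x+w],(400,300),interpolation=cv2.INTER_CUBIC)
c=np.vstack([np.hstack([up(t,300,160,100,75),up(s,280,175,100,75)]),np.hstack([up(t,200,190,100,75),up(s,210,135,100,75)])])
cv2.imwrite("pics/final.png",c)
for n in("top","side"):
  for p in [(.5606,-.0605,.056),(.5606,-.0605,.077),(.5606,-.0605,.098),(.464,.252,.077)]: print(n,p,proj(n,p).round(1))
```

```text
23.2
top (0.5606, -0.0605, 0.056) [347.4 201.6]
top (0.5606, -0.0605, 0.077) [347.6 200.4]
top (0.5606, -0.0605, 0.098) [347.8 199.3]
top (0.464, 0.252, 0.077) [247.2 233.3]
side (0.5606, -0.0605, 0.056) [330.5 218.7]
side (0.5606, -0.0605, 0.077) [330.6 214.4]
side (0.5606, -0.0605, 0.098) [330.7 210. ]
side (0.464, 0.252, 0.077) [248.5 171.6]
```

View pics/final.png

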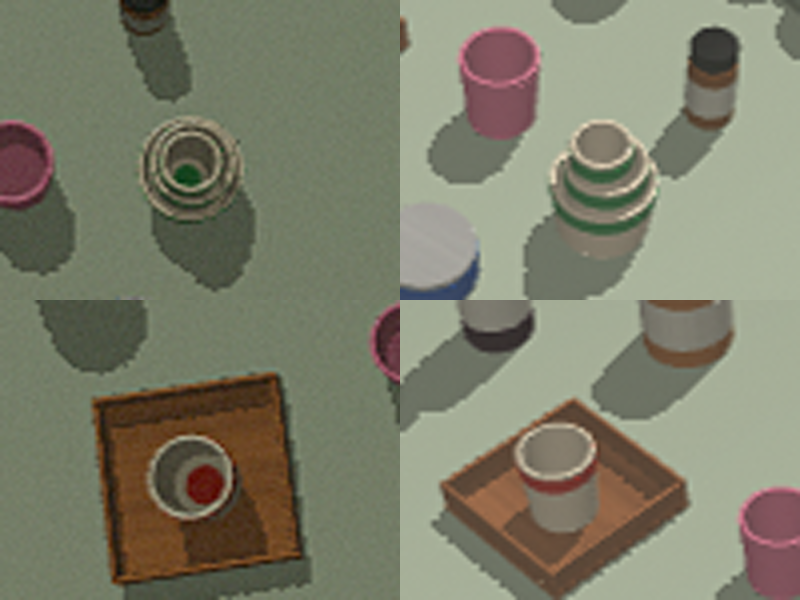

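The nest stands upright and concentric with even steps between the rims (top crop (190,165), side crop (602,140)). The red-tagged cup is upright near the tray centre (crop (192,477)). Handing in.

```bash
python3 -c '
from workcell import r
print(r.finish_job())'
```

```text
the job is handed in; nothing more can be done
None
```

The job is handed in: the medium and small green cups are nested in the large one and the red-tagged cup stands upright in the tray, as the last pictures (about 23 s in) show; the hand-in gave no verdict.

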